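Drive the stuck pin out of a clamped hinge with a pin punch

ROBOT

A 6-joint arm with a two-finger parallel gripper is mounted at the origin on the work surface. World frame = base frame: x ahead of the robot, y to its left, z up, the work surface at z = 0. Lengths are in mm, angles in degrees, forces in N, time in s.
With the tool pointing down it reaches from about 300 to 850 mm from the base axis. Payload 4.2 kg.
Tool frame: the origin (TCP) lies at the very end of the fingers, on their centre line; the grasp point (between the pads) lies 19 mm behind it; x points along the fingers, y is the direction in which the jaws open and shut, and the axes are right-handed (so a half turn about x gives the same grasp; the last joint's range is limited). The gripper opens to 91 mm and grips with 3 to 60 N. Pads are 32 mm wide; open, the fingers measure 118 mm over their backs; the gripper's body (76 mm by 178 mm) begins 60 mm behind the grasp point.
Start: joints at [-71.219, 18.312, 89.639, -0, 72.044, -1.146], TCP at [195.981, -540.587, 213.976] pointing down, gripper open.
Joint ranges: [-177.97, 177.97], [-48.28, 115.42], [12.27, 149.76], [-77.06, 257.06], [2.81, 150.46], [-146.56, 146.56]. Speed limits (degrees/s): [147.25, 147.25, 180, 180, 180, 180].

INTERFACE

Orientations are given as [roll, pitch, yaw] about the fixed x, y, z axes, in that order (R = Rz(yaw) Ry(pitch) Rx(roll)).
In Python, from workcell import sensors, grab_frame, job_done, finder gives the robot as it stands.
- The arm moves only by the tool play_rows, never from a script. Its argument "motion" is a list of rows, each a list of 5 numbers: the shift along the world's x, y, z in m, then the turn about the world's z in rad, then the opening, from 0 (shut) to 1 (fully open). In form: [[tx, ty, tz, roll, fingers], ...]. A call has exactly 8 rows; each row is the pose to reach, as a shift and turn from the pose commanded when the call began; what a row does not reach only later rows make up. A row lasts 1/12 s, in which the tool goes at most 41.7 mm and 7.16 degrees, less where a joint would pass 70% of its speed; a pose out of reach is approached as far as the arm can. A call with a gripper value outside its range is refused whole. The fingers move at their own pace and stop on an object; "squeeze" is the grip in N (left out, the last holds). Time passes only in rows, so rows that repeat a pose let the fingers close, or fill a call up. It gives the time, the measured TCP pose, the force and the opening at its end, in the units of the state.
- sensors.state(): the state, without advancing time (a new reading comes with each control period).
- grab_frame(name): name is "scene" or "top" or "wrist"; returns a dict with "img" (420x560x3 uint8, blue, green, red), "fx", "fy", "cx", "cy" (pixels), "rvec" (rotation vector, rad) and "tvec" (3), from world to camera coordinates, as OpenCV has them; the wrist camera has in their place "tool_from_camera" (4x4, takes a point from camera to tool coordinates, whose origin is the TCP and whose axes are the tool frame's). Camera axes: x right, y down, z forward; pixel columns grow to the right and rows downward; lengths in mm; the calibration is good to about 2 mm. A picture is of the moment at which its call begins: read the wrist's pose just before it. There is no depth.
- job_done(): hands the job in, once; it reports no verdict.
Trained networks look in a picture, given as the dict that the camera call returned (one of the last four; its "shot" number tells which), for a name from the list of things; names that differ only in an ending like _2 or _b are one class to them, and where a whole thing is asked for, a point or a joint stands for the part that bears it (a point fixed in the world has none). Each returns a list of dicts, best first, with "conf" (0 to 1); they miss things now and then, are a little off and sometimes report something else, mostly with a low value. They report only what shows in the picture. A call takes as long as a camera call. They do not tell look-alikes from the thing itself.
- finder.spot_in(picture, label): "point" ([column, row] in pixels, amid what is visible of it).
- finder.spot_point(picture, label): "point" ([column, row] in pixels: a listed point, or the origin of a listed thing).
The state is a dict: "time_s": time; "qpos": joint angles; "qvel": joint speeds; "effort": joint torques, N m; "ee_pos": TCP position; "ee_rot": TCP orientation; "force": force on the tool from outside, world axes, zero at the start; "torque": the same for the moment, N m; "gripper_width": finger opening in mm.
Only numpy, scipy, OpenCV 4.12 (cv2) and the standard library are available. Lean on these libraries where they do the work, as an engineer would, in place of code of your own. Each camera call takes 0.05 s, during which the arm holds its last target.

TASK

A hinge is clamped upright at the end of the blue vise's jaws, its brass pin stuck with the head underneath. Take the thin blue-handled punch from the wooden stand, feel for the bore in the top of the hinge barrel with its tip and press the pin down with it until the pin's upper end is down inside the lowest of the three knuckles (at least 38 mm below the barrel's top), without ever pressing on the hinge, pin or vise with more than 30 N, then put the punch back upright in the hole of the stand it came from and let go. Leave the other things where they are.

Things in the scene. Friction and masses are not known exactly. Their poses are not given: they have to be found in the camera images.
- vise: blue bench vise fixed to the table, jaw tops 120 mm high. Origin on the table under the jaws' closing line; jaws close along its x, jaw faces run 80 mm along its y. One leaf of the hinge is clamped in them; the barrel stands upright just beyond their +y end: three knuckles, 22 mm outside, 54 mm tall, vertical open bore 9 mm wide right through. The free leaf lies below the barrel's top
- jaw_ref (a point): vise frame x 0, y 42, z 134 mm: above the jaws' +y end, at the height of the barrel's flat top. The bore's axis lies 10 to 34 mm beyond it along the vise's +y: how far is not measured and new each time (across the jaws it is exact), so feel or look for the bore. The hinge does not shift in the jaws. Beyond the barrel the tip meets air, before it the clamped leaf's edge, 1 mm lower than the top
- pin (a joint): how far the brass pin (8 mm diameter) is driven down, m: 0 with its upper end level with the barrel's top. It starts at 0.004 to 0.009, so that far down the bore; driven enough from 0.038; hard stop at 0.048. It slides against 10 N of friction plus 200 N per m/s (12 N at 10 mm/s) and stays where it is left
- punch_mid (a point): middle of the thin punch's blue handle, 99 mm above its tip; z up along the punch, x and y normal to the handle's flats. 0.14 kg, 136 mm long: steel shank 6 mm thick, 64 mm long; black round guard 26 mm across, 4 mm thick; square handle 16 x 16 x 62 mm; 6 mm steel cap. It stands upright in one of the stand's three holes (which one varies), guard on the stand's top
- punch_tip (a point): lower end of the punch's shank, on its axis
- stand: fixed wooden block, 60 mm along its x, 160 along its y, 72 high, with three upright through holes 13 mm wide at y -50, 0 and +50 mm on its centre line, one tool in each. Origin under its centre. The handles are square to it; gripping along its x keeps clear of the neighbours
- drift: the red-handled thick drift in the stand: same handle as the blue punch but a 10 mm shank, too thick for the hinge's bore. Origin at its tip. To be left alone
- chisel: the yellow-handled flat chisel in the stand, same handle, blade 10 x 3.5 mm. Origin at its tip. To be left alone
- cup: red plastic cup, 76 mm across, 85 mm high; origin under its centre. To be left alone
- oilcan: green spray can, 52 mm across, 150 mm high; origin under its centre. To be left alone
- hammer: hammer lying on the table, along its x. To be left alone
- driver: orange screwdriver lying on the table, along its x. To be left alone
- tape: roll of orange tape lying flat, 64 mm across, 24 mm high. To be left alone
- pliers: red-handled pliers lying flat, about 115 mm long along x. To be left alone
- drill: green and black cordless drill lying on its side, about 200 x 200 mm, 65 mm high. To be left alone
There are look-alikes about, which are no part of the job. What is shaped like the part that bears punch_mid but green or white is not meant.

How it is judged (in metres and radians):
On the way:
1. the pin is driven to 38 mm or more with the punch's shank in the bore (value of joint pin above 0.038 m and z of punch_tip in the frame of vise below 0.102 m and horizontal distance between punch_tip and jaw_ref below 0.039 m), for 0.1 s.
At the end, for the whole second after the job is handed in: the pin is at least 38 mm down and the punch stands upright (within 7 degrees), guard on the stand, within 10 mm of where it started, at rest and released (value of joint pin above 0.038 m and distance of punch_mid from where it was at the start of the episode below 0.01 m and angle between punch_mid's own z axis and vertical below 0.12 rad and linear speed of punch below 0.02 m/s and contact force between the fingers and punch below 0.1 N); the robot touches nothing.
It fails at once if the punch presses on the hinge, pin or vise with more than 30 N (contact force between punch and vise above 30 N).
It fails at once if the fingers press on the hinge, pin or vise with more than 30 N (contact force between the fingers and vise above 30 N).
It fails at once if another thing is moved by more than 30 mm (distance of any of drift, chisel, cup, oilcan, hammer, driver, tape, pliers, drill from where it was at the start of the episode above 0.03 m).
It also fails if it takes over 72 s, if anything falls off the work surface, if the arm or the gripper's body presses on something with over 40 N, if the wrist force passes 120 N, or if a joint passes its speed limit or range.

## Working session

There is one attempt and no reset: what is moved stays moved. The work goes in short steps, Python scripts to look and compute and a tool call to move; the robot and the scene stay as the last step left them, time stands still between calls to the robot, and variables do not carry over. Pictures are saved under pics/ and viewed, and the job is handed in when it is done.

Besides the shell and the picture viewer there is one more tool, called after "Emit:" in YAML: its name, and indented under it one key for each argument. play_rows: Moves the arm, as the interface text tells. Its arguments: {"type":"object","properties":{"motion":{"type":"array","items":{"type":"array","items":{"type":"number"}}},"squeeze":{"type":"number"}},"required":["motion"]}

```bash
mkdir -p pics; ls; cat > h.py <<'E'
import numpy as np, cv2
from workcell import sensors, grab_frame, job_done, finder
def ray(p,uv):
    R=cv2.Rodrigues(np.array(p["rvec"],float))[0]; t=np.array(p["tvec"],float).ravel()
    d=np.array([(uv[0]-p["cx"])/p["fx"],(uv[1]-p["cy"])/p["fy"],1.])
    return -R.T@t, R.T@d
def atz(p,uv,z):
    o,d=ray(p,uv); return o+d*(z-o[2])/d[2]
def proj(p,X):
    return cv2.projectPoints(np.array(X,float).reshape(-1,1,3),np.array(p["rvec"],float),np.array(p["tvec"],float),np.array([[p["fx"],0,p["cx"]],[0,p["fy"],p["cy"]],[0,0,1.]]),None)[0].reshape(-1,2)
def tri(l):
    A=np.zeros((3,3));b=np.zeros(3)
    for p,uv in l:
        o,d=ray(p,uv); d=d/np.linalg.norm(d); M=np.eye(3)-np.outer(d,d); A+=M;b+=M@o
    return np.linalg.solve(A,b)
E
python3 - <<'E'
from h import *
s=grab_frame("scene");t=grab_frame("top")
cv2.imwrite("pics/s1.png",s["img"]);cv2.imwrite("pics/t1.png",t["img"])
for n in ["punch_mid","punch_tip","stand","vise","jaw_ref","drift","chisel"]:
    for nm,p in (("s",s),("t",t)):
        print(n,nm,[(np.round(d["point"]),round(d["conf"],2)) for d in finder.spot_point(p,n)][:3])
print(sensors.state()["time_s"])
E
```

```text
pics
punch_mid s [(array([190., 233.]), 0.75), (array([195., 203.]), 0.69), (array([209., 236.]), 0.67)]
punch_mid t [(array([425., 196.]), 0.68), (array([240., 221.]), 0.63), (array([350., 186.]), 0.61)]
punch_tip s [(array([196., 255.]), 0.76), (array([216., 262.]), 0.48)]
punch_tip t [(array([358., 199.]), 0.6), (array([345., 195.]), 0.48), (array([423., 198.]), 0.37)]
stand s [(array([201., 230.]), 0.84), (array([219., 224.]), 0.22)]
stand t [(array([353., 223.]), 0.58)]
vise s [(array([338., 215.]), 0.96)]
vise t [(array([238., 222.]), 0.8), (array([358., 220.]), 0.54)]
jaw_ref s [(array([358., 180.]), 0.72), (array([196., 205.]), 0.26)]
jaw_ref t [(array([221., 221.]), 0.6)]
drift s [(array([182., 232.]), 0.52)]
drift t [(array([368., 223.]), 0.59)]
chisel s [(array([218., 223.]), 0.45), (array([405., 159.]), 0.33)]
chisel t [(array([338., 225.]), 0.62)]
0.8
```

View pics/s1.png

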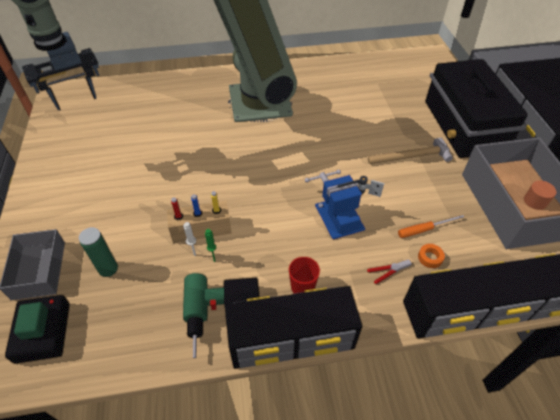

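View pics/t1.png

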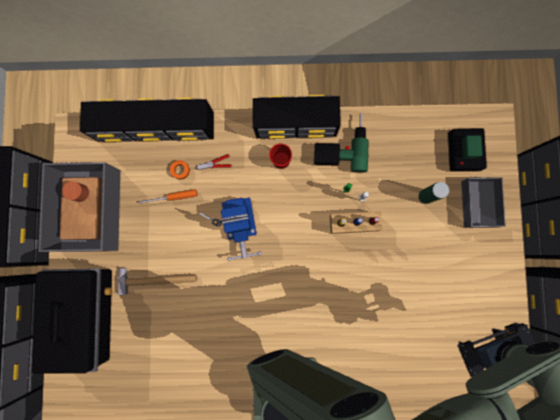

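The stand is at scene (201,230), with red, blue and yellow left to right and the blue punch in the middle hole at scene (196,205) and top (358,222). White and green look-alikes stand just beyond it. The vise is at scene (340,215) and top (238,220), with the hinge towards +y. I'll enlarge both and measure.

```bash
python3 - <<'E'
from h import *
s=grab_frame("scene");t=grab_frame("top")
a=cv2.resize(s["img"][170:250,150:250],None,fx=4,fy=4,interpolation=cv2.INTER_CUBIC)
b=cv2.resize(s["img"][160:240,300:400],None,fx=4,fy=4,interpolation=cv2.INTER_CUBIC)
c=cv2.resize(t["img"][180:260,310:410],None,fx=4,fy=4,interpolation=cv2.INTER_CUBIC)
d=cv2.resize(t["img"][180:260,190:290],None,fx=4,fy=4,interpolation=cv2.INTER_CUBIC)
cv2.imwrite("pics/z1.png",np.vstack([np.hstack([a[:300],b[:300]]),np.hstack([c[:300],d[:300]])]))
for n in ["punch_mid","stand","vise","jaw_ref","drift"]:
    for nm,p in (("s",s),("t",t)):
        for k in finder.spot_point(p,n)[:3]:
            print(n,nm,np.round(k["point"],1),round(k["conf"],2),np.round(atz(p,k["point"],{"punch_mid":107,"jaw_ref":134,"drift":8}.get(n,0)),0))
        k=finder.spot_in(p,n)
        print('  in',[(np.round(x["point"],1),round(x["conf"],2)) for x in k[:3]])
print(sensors.state())
E
```

```text
punch_mid s [208.2 235.6] 0.73 [ 642. -213.  107.]
punch_mid s [197.4 204.2] 0.72 [ 538. -234.  107.]
punch_mid s [193.2 231.9] 0.7 [ 625. -248.  107.]
  in [(array([190.6, 236.8]), 0.64), (array([196.3, 208.8]), 0.63), (array([209.8, 239.6]), 0.58)]
punch_mid t [364.5 192.5] 0.53 [ 630. -260.  107.]
punch_mid t [348.8 186. ] 0.38 [ 651. -211.  107.]
punch_mid t [357.8 218. ] 0.37 [ 550. -236.  107.]
  in [(array([359.5, 192.7]), 0.51), (array([359.4, 220.5]), 0.38)]
stand s [201.7 231.5] 0.61 [ 546. -237.    0.]
  in [(array([199.9, 221.5]), 0.75), (array([345., 201.]), 0.22)]
stand t [353.6 222.8] 0.96 [ 542. -238.    0.]
stand t [367.6 221. ] 0.27 [ 548. -285.    0.]
  in [(array([352.5, 221.4]), 0.94)]
vise s [339.4 213.9] 0.74 [549. 153.  -0.]
vise s [179.6 231.2] 0.57 [ 535. -298.    0.]
  in [(array([344.3, 201.2]), 0.73)]
vise t [242.6 218.2] 0.76 [564. 138.   0.]
  in [(array([236.1, 222. ]), 0.65)]
jaw_ref s [359.5 177.9] 0.61 [541. 195. 134.]
  in [(array([343.6, 201.4]), 0.56)]
jaw_ref t [219.4 218.8] 0.85 [552. 193. 134.]
jaw_ref t [366.9 221.7] 0.33 [ 536. -259.  134.]

[... 169 characters left out ...]
rift t [350.8 223. ] 0.6 [ 541. -228.    8.]
  in []
{'time_s': 1.9, 'qpos': array([-7.12185732e+01,  1.83107456e+01,  8.96398411e+01,  1.16434914e-03,
        7.20436138e+01, -1.14723769e+00]), 'qvel': array([-0.05511607, -0.05797516,  0.09568436,  0.01067243, -0.0529652 ,
       -0.01333898]), 'effort': array([-2.13187991e-04, -4.12346506e+01, -2.32227784e+01,  7.28016836e-02,
        3.77662049e-02, -8.47988474e-06]), 'ee_pos': array([ 195.98634589, -540.57941613,  213.98179942]), 'ee_rot': array([ 99.66559471,  89.99409561, -60.40609975]), 'force': array([-0.24203146,  0.06554438, -0.46705642]), 'torque': array([-0.02493994, -0.04032193,  0.00562343]), 'gripper_width': 91.22581995715329}
```

View pics/z1.png

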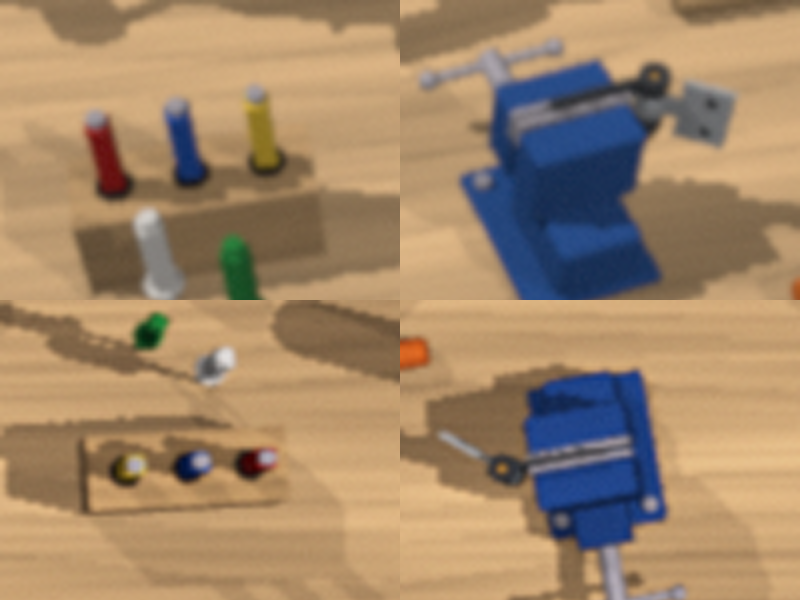

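```bash
python3 - <<'E'
from h import *
s=grab_frame("scene");t=grab_frame("top")
S=dict(red=(174.2,199.5,144),blue=(194.2,196.5,144),yel=(214,193.2,144),bore=(363.5,179.2,134))
T=dict(red=(376.2,219.5,144),blue=(360,220.5,144),yel=(343.75,221.25,144),bore=(215.7,222,134))
for k in S:
    print(k,np.round(atz(s,S[k][:2],S[k][2]),1),np.round(atz(t,T[k][:2],T[k][2]),1),np.round(tri([(s,S[k][:2]),(t,T[k][:2])]),1))
# jaw gap line in top: ends
print(np.round(atz(t,(190+129/4,180+162/4),120),1),np.round(atz(t,(190+232/4,180+147/4),120),1))
E
```

```text
red [ 544.7 -286.3  144. ] [ 541. -286.  144.] [ 541.3 -286.8  140.2]
blue [ 543.  -236.5  144. ] [ 538.8 -237.   144. ] [ 539.1 -237.3  139.7]
yel [ 540.2 -186.6  144. ] [ 537.3 -187.9  144. ] [ 537.6 -187.5  141.2]
bore [547.6 203.8 134. ] [542.1 203.9 134. ] [542.7 205.5 128.4]
[547.6 186.1 120. ] [558.  105.7 120. ]
```

```bash
cat >> h.py <<'E'
from scipy.spatial.transform import Rotation as Ro
def tool():
    st=sensors.state(); return np.array(st["ee_pos"]),Ro.from_euler("xyz",st["ee_rot"],degrees=True).as_matrix(),st
def wray(p,uv,P,R):
    T=np.array(p["tool_from_camera"]);d=T[:3,:3]@np.array([(uv[0]-p["cx"])/p["fx"],(uv[1]-p["cy"])/p["fy"],1.])
    return P+R@T[:3,3],R@d
def wz(p,uv,z,P,R):
    o,d=wray(p,uv,P,R);return o+d*(z-o[2])/d[2]
def wproj(p,X,P,R):
    T=np.linalg.inv(np.array(p["tool_from_camera"])@np.eye(4));X=np.array(X,float).reshape(-1,3)
    c=(T[:3,:3]@((X-P)@R).T).T+T[:3,3]
    return np.c_[c[:,0]/c[:,2]*p["fx"]+p["cx"],c[:,1]/c[:,2]*p["fy"]+p["cy"]]
E
python3 - <<'E'
from h import *
P,R,st=tool();print(np.round(R,3),np.degrees(np.arctan2(R[1,1],R[0,1])))
p=grab_frame("wrist");print(np.round(p["tool_from_camera"],3),p["fx"],p["cx"],p["cy"])
E
```

```text
[[ 0.     0.341 -0.94 ]
 [-0.    -0.94  -0.341]
 [-1.     0.    -0.   ]] -70.0751796050908
[[ 1.00000e-03 -2.52000e-01  9.68000e-01 -1.70983e+02]
 [ 1.00000e+00  0.00000e+00 -1.00000e-03 -5.91000e-01]
 [ 0.00000e+00  9.68000e-01  2.52000e-01 -6.97940e+01]
 [ 0.00000e+00  0.00000e+00  0.00000e+00  1.00000e+00]] 316.5197678891986 279.6008945003593 208.4804227435394
```

Emit:
play_rows:
  motion:
    - [0.03, 0.025, 0, 0.12, 1]
    - [0.06, 0.05, 0, 0.24, 1]
    - [0.09, 0.075, 0, 0.36, 1]
    - [0.12, 0.1, 0, 0.48, 1]
    - [0.15, 0.125, 0, 0.6, 1]
    - [0.18, 0.15, 0, 0.72, 1]
    - [0.21, 0.18, 0, 0.84, 1]
    - [0.24, 0.21, 0, 0.96, 1]

```text
time_s: 2.72
ee_pos: [436.1, -330.3, 214.1]
ee_rot: [66.0, 90.0, -38.8]
force: [1.1, -0.9, -0.8]
gripper_width: 91.4
```

Emit:
play_rows:
  motion:
    - [0.03, 0.03, 0, 0.12, 1]
    - [0.06, 0.05, 0, 0.24, 1]
    - [0.08, 0.07, 0, 0.297, 1]
    - [0.1, 0.085, 0, 0.297, 1]
    - [0.103, 0.09, 0, 0.297, 1]
    - [0.104, 0.094, 0, 0.297, 1]
    - [0.104, 0.094, 0, 0.297, 1]
    - [0.104, 0.094, 0, 0.297, 1]

```text
time_s: 3.38
ee_pos: [538.0, -238.2, 214.0]
ee_rot: [-58.7, 90.0, -146.8]
force: [0.6, 0.3, -1.0]
gripper_width: 91.1
```

```bash
python3 - <<'E'
from h import *
P,R,st=tool();p=grab_frame("wrist");cv2.imwrite("pics/w1.png",p["img"])
print(P,np.degrees(np.arctan2(R[1,1],R[0,1])),st["time_s"],st["qpos"],st["force"])
for n in ["punch_mid","drift","chisel","stand"]:
    print(n,[(np.round(d["point"]),round(d["conf"],2),np.round(wz(p,d["point"],107 if n=="punch_mid" else 8,P,R),1)) for d in finder.spot_point(p,n)][:3])
E
```

```text
[ 537.97368834 -238.24776568  214.03572401] 1.9085450525496148 3.3833 [-2.49880729e+01  1.95306773e+01  8.78113410e+01 -3.41080370e-02
  7.26781791e+01 -2.68864626e+01] [ 0.62659193  0.28117077 -0.98103755]
punch_mid [(array([401., 252.]), 0.95, array([ 651.8, -277.6,  107. ])), (array([284., 208.]), 0.91, array([ 540.1, -238.3,  107. ])), (array([334., 254.]), 0.88, array([ 589.4, -282.4,  107. ]))]
drift [(array([284., 227.]), 0.98, array([ 543.6, -288.4,    8. ]))]
chisel [(array([280., 144.]), 0.78, array([ 535.6, -187.7,    8. ])), (array([463., 201.]), 0.26, array([ 761.2, -248. ,    8. ]))]
stand [(array([279., 183.]), 0.56, array([ 535.8, -233.6,    8. ]))]
```

View pics/w1.png

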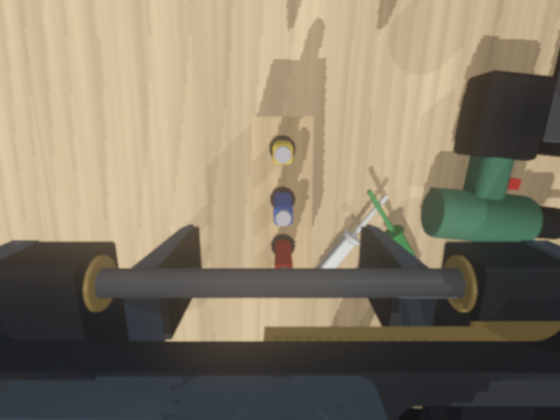

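```bash
python3 - <<'E'
from h import *
P,R,st=tool();p=grab_frame("wrist");t=grab_frame("top");s=grab_frame("scene")
print("cap",wz(p,(283.5,217),144,P,R),"redcap?",wz(p,(283,152),144,P,R))
print("guards z76",[np.round(wz(p,u,76,P,R),1) for u in((283,145),(283,194))])
for z in (10,60): print(z,[np.round(wz(p,u,z,P,R)) for u in((388,195),(350,237),(328,265),(369,192),(400,236))])
cv2.imwrite("pics/z2.png",np.hstack([cv2.resize(p["img"][120:300,230:430],None,fx=3.9,fy=3,interpolation=cv2.INTER_CUBIC)]))
cv2.imwrite("pics/z3.png",np.hstack([cv2.resize(s["img"][180:280,150:240],None,fx=6,fy=6,interpolation=cv2.INTER_CUBIC)]))
E
```

```text
cap [ 540.08136948 -236.80753056  144.        ] redcap? [ 537.90028979 -185.99350929  144.        ]
guards z76 [array([ 538.5, -184.6,   76. ]), array([ 540.2, -232.5,   76. ])]
10 [array([ 668., -244.,   10.]), array([ 627., -299.,   10.]), array([ 602., -338.,   10.]), array([ 645., -241.,   10.]), array([ 690., -295.,   10.])]
60 [array([ 651., -233.,   60.]), array([ 615., -281.,   60.]), array([ 593., -315.,   60.]), array([ 630., -231.,   60.]), array([ 669., -278.,   60.])]
```

View pics/z2.png

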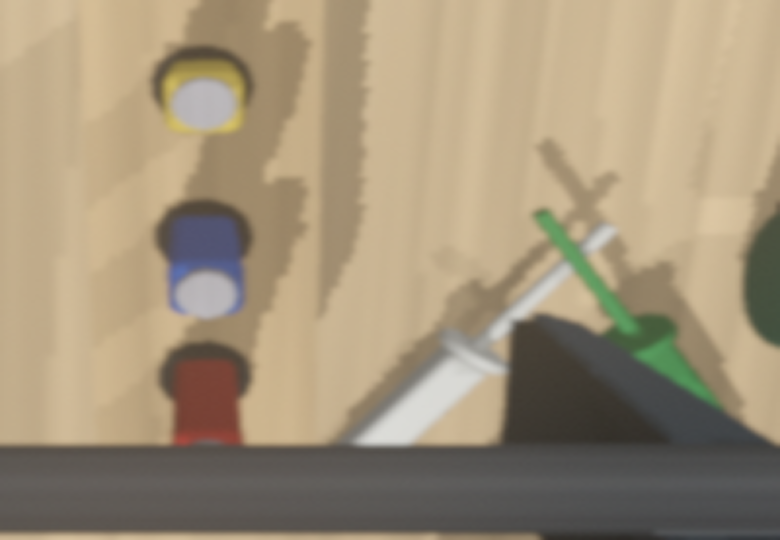

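View pics/z3.png

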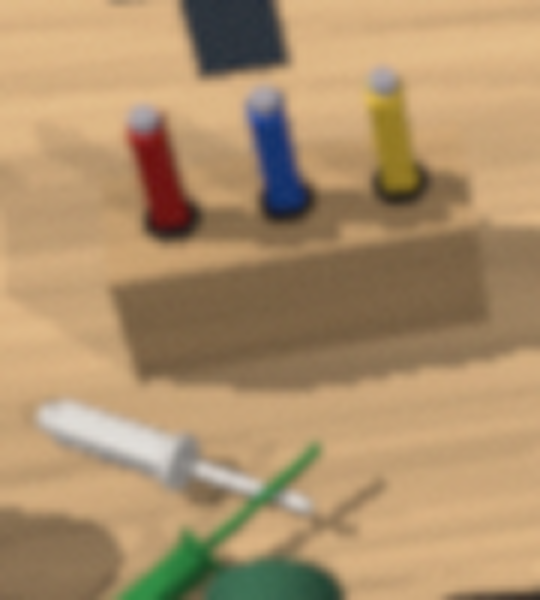

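```bash
python3 - <<'E'
from h import *
P,R,st=tool();print(P,st["time_s"],np.degrees(np.arctan2(R[1,1],R[0,1])),R[:,0])
E
```

```text
[ 538.64327898 -238.06139016  214.070842  ] 3.7833 1.907329508644599 [ 1.79553590e-04 -6.90553766e-05 -9.99999981e-01]
```

Emit:
play_rows:
  motion:
    - [0.001, 0.001, -0.02, 0.005, 1]
    - [0.001, 0.001, -0.05, 0.005, 1]
    - [0.001, 0.001, -0.08, 0.005, 1]
    - [0.001, 0.001, -0.1, 0.005, 1]
    - [0.001, 0.001, -0.115, 0.005, 1]
    - [0.001, 0.001, -0.123, 0.005, 1]
    - [0.001, 0.001, -0.123, 0.005, 1]
    - [0.001, 0.001, -0.123, 0.005, 1]

```text
time_s: 4.45
ee_pos: [540.2, -236.9, 91.3]
ee_rot: [70.0, 90.0, -17.8]
force: [0.3, -1.2, -0.7]
gripper_width: 91.2
```

```bash
python3 - <<'E'
from h import *
P,R,st=tool();p=grab_frame("wrist");cv2.imwrite("pics/w2.png",p["img"])
print(P,st["time_s"],st["force"],np.degrees(np.arctan2(R[1,1],R[0,1])))
E
```

```text
[ 540.18992841 -236.87053082   91.32071618] 4.45 [ 0.29002978 -1.24809269 -0.72074138] 2.226611889448714
```

View pics/w2.png

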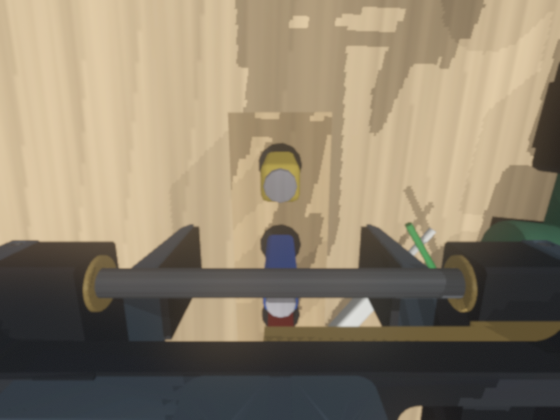

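The blue handle stands centred between the fingers at (281,270), so I'll grip it now.

Emit:
play_rows:
  motion:
    - [0, 0, 0, 0, 0]
    - [0, 0, 0, 0, 0]
    - [0, 0, 0, 0, 0]
    - [0, 0, 0, 0, 0]
    - [0, 0, 0, 0, 0]
    - [0, 0, 0, 0, 0]
    - [0, 0, 0, 0, 0]
    - [0, 0, 0, 0, 0]
  squeeze: 55

```text
time_s: 5.17
ee_pos: [539.9, -236.7, 91.0]
ee_rot: [113.7, 90.0, 25.9]
force: [1.2, 0.2, -0.7]
gripper_width: 40.6
```

Emit:
play_rows:
  motion:
    - [0, 0, 0, 0, 0]
    - [0, 0, 0, 0, 0]
    - [0, 0, 0, 0, 0]
    - [0, 0, 0, 0, 0]
    - [0, 0, 0, 0, 0]
    - [0, 0, 0, 0, 0]
    - [0, 0, 0, 0, 0]
    - [0, 0, 0, 0, 0]
  squeeze: 55

```text
time_s: 5.83
ee_pos: [540.0, -236.7, 90.9]
ee_rot: [80.8, 90.0, -6.9]
force: [-0.0, -0.9, -1.1]
gripper_width: 16.0
```

Emit:
play_rows:
  motion:
    - [0, 0, 0.01, 0, 0]
    - [0, 0, 0.03, 0, 0]
    - [0, 0, 0.055, 0, 0]
    - [0, 0, 0.08, 0, 0]
    - [0, 0, 0.105, 0, 0]
    - [0, 0, 0.13, 0, 0]
    - [0, 0, 0.15, 0, 0]
    - [0, 0, 0.16, 0, 0]

```text
time_s: 6.5
ee_pos: [540.7, -237.0, 254.6]
ee_rot: [63.3, 89.7, -24.5]
force: [0.4, -0.8, -1.0]
gripper_width: 15.6
```

```bash
python3 - <<'E'
from h import *
P,R,st=tool();p=grab_frame("wrist");cv2.imwrite("pics/w3.png",p["img"])
print(P,st["time_s"],st["force"],st["gripper_width"],np.degrees(np.arctan2(R[1,1],R[0,1])))
print(wproj(p,P+np.array([[0,0,-82.9]]),P,R))
E
```

```text
[ 540.65520965 -236.99100646  254.63000849] 6.5 [ 0.35690861 -0.78099513 -0.9847907 ] 15.561927704244404 2.236429481474632
[[280.74227004 214.40487642]]
```

View pics/w3.png

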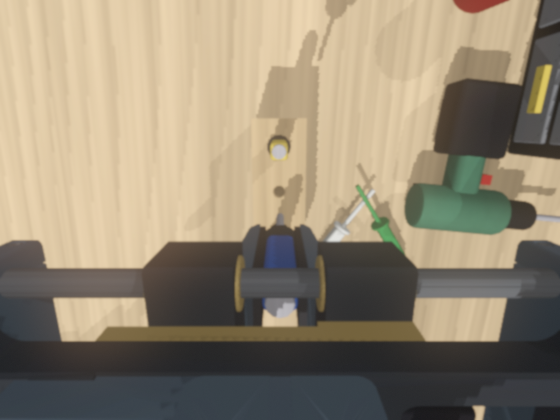

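Punch is in the grip, and its tip at (280,215) is where I predicted. The empty hole shows at (279,190). Next I'll carry it towards the vise.

Emit:
play_rows:
  motion:
    - [0, 0.01, 0, 0, 0]
    - [0.001, 0.03, 0, 0, 0]
    - [0.002, 0.06, 0, 0, 0]
    - [0.003, 0.09, 0, 0, 0]
    - [0.003, 0.12, 0, 0, 0]
    - [0.004, 0.15, 0, 0, 0]
    - [0.004, 0.18, 0, 0, 0]
    - [0.005, 0.21, 0, 0, 0]

```text
time_s: 7.22
ee_pos: [543.1, -24.5, 248.8]
ee_rot: [-101.2, 89.7, 171.0]
force: [-0.4, -0.0, -2.1]
gripper_width: 15.4
```

Emit:
play_rows:
  motion:
    - [0, 0.03, 0, 0, 0]
    - [0, 0.06, 0, 0.02, 0]
    - [0, 0.09, 0, 0.04, 0]
    - [0, 0.12, 0, 0.06, 0]
    - [0, 0.15, 0, 0.08, 0]
    - [0, 0.175, 0, 0.09, 0]
    - [0, 0.195, 0, 0.09, 0]
    - [0, 0.205, 0, 0.09, 0]

```text
time_s: 7.88
ee_pos: [543.2, 181.0, 248.8]
ee_rot: [-96.7, 89.8, -179.2]
force: [0.0, -1.0, -2.0]
gripper_width: 15.7
```

```bash
python3 - <<'E'
from h import *
P,R,st=tool();p=grab_frame("wrist");s=grab_frame("scene");t=grab_frame("top")
print(P,st["time_s"],st["force"],st["gripper_width"],np.degrees(np.arctan2(R[1,1],R[0,1])))
print(wproj(p,P+np.array([[0,0,-82.9]]),P,R))
b=cv2.resize(s["img"][160:240,300:400],None,fx=4,fy=4,interpolation=cv2.INTER_CUBIC)
d=cv2.resize(t["img"][180:260,190:290],None,fx=4,fy=4,interpolation=cv2.INTER_CUBIC)
cv2.imwrite("pics/w4.png",p["img"]);cv2.imwrite("pics/z4.png",np.hstack([b,d]))
for n in ["vise","jaw_ref"]:
    print(n,[(np.round(d["point"]),round(d["conf"],2),np.round(wz(p,d["point"],134 if n=="jaw_ref" else 0,P,R),1)) for d in finder.spot_point(p,n)][:3])
E
```

```text
[543.18782419 181.01503621 248.75740171] 7.8833 [ 0.04674605 -1.04684828 -2.03591168] 15.73347816026171 7.5342076690422095
[[281.53770537 214.80906533]]
vise [(array([283., 208.]), 0.69, array([550.7, 145.1,   0. ]))]
jaw_ref [(array([284., 198.]), 0.84, array([544.9, 188.2, 134. ]))]
```

View pics/w4.png

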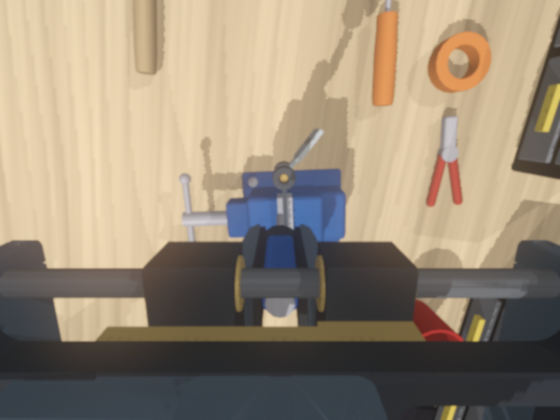

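View pics/z4.png

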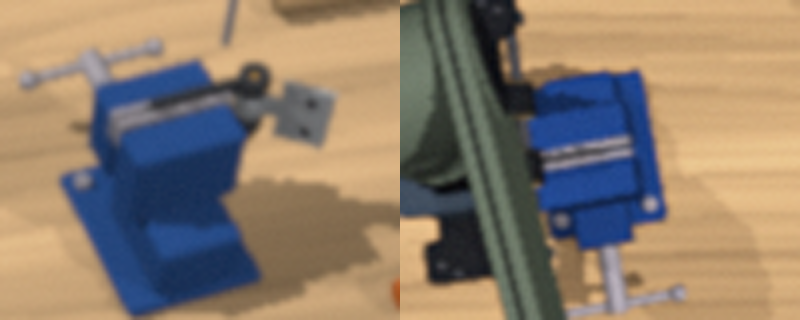

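The barrel ring with its bore shows at (284,178), brass visible inside, and the hinge has not moved. Zooming in to find the centre.

```bash
python3 - <<'E'
from h import *
P,R,st=tool();p=grab_frame("wrist")
z=cv2.resize(p["img"][140:240,230:340],None,fx=7,fy=6,interpolation=cv2.INTER_CUBIC)
z=cv2.resize(p["img"][140:240,225:355],None,fx=6,fy=6,interpolation=cv2.INTER_CUBIC)
cv2.imwrite("pics/z5.png",z)
print(P)
for u in ((284,177),(284,178),(284,179)): print(np.round(wz(p,u,134,P,R),1))
E
```

```text
[544.52073135 177.24284807 250.33455173]
[543.7 203.7 134. ]
[543.8 202.8 134. ]
[543.9 201.9 134. ]
```

View pics/z5.png

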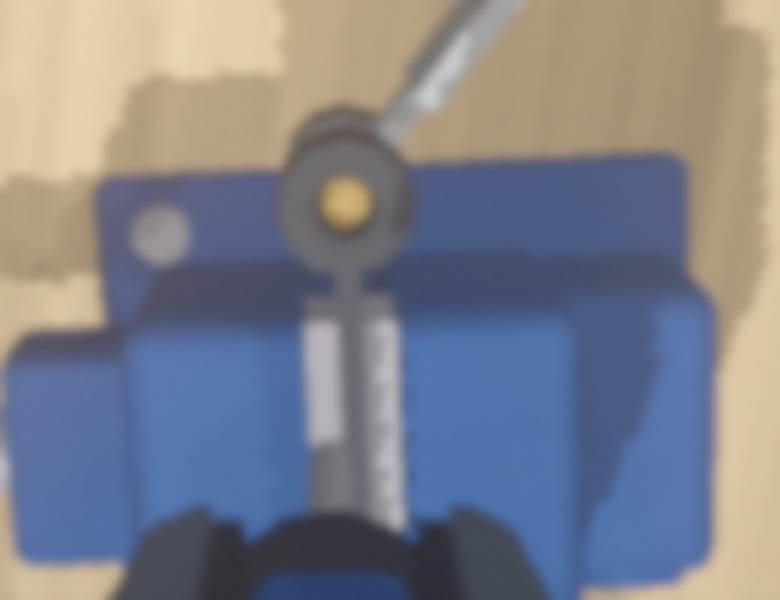

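```bash
python3 - <<'E'
from h import *
P,R,st=tool();p=grab_frame("wrist");print(P,np.degrees(np.arctan2(R[1,1],R[0,1])),R[:,0])
cv2.imwrite("pics/z6.png",cv2.resize(p["img"][160:230,250:320],None,fx=8,fy=8,interpolation=cv2.INTER_CUBIC))
print(wproj(p,P+np.array([[0,0,-82.9]]),P,R))
print(np.round(wz(p,(282.2,173.3),134,P,R),1))
E
```

```text
[544.70119416 177.10045616 250.63811647] 7.318203877797503 [-6.70160610e-04 -7.92764715e-04 -9.99999461e-01]
[[281.19489519 214.68659608]]
[541.9 206.7 134. ]
```

View pics/z6.png

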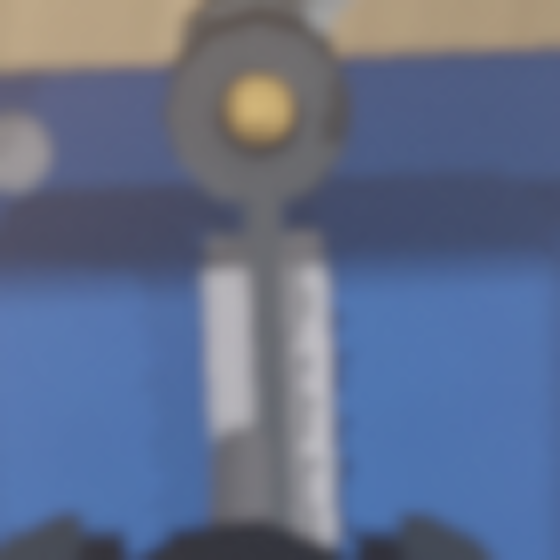

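Emit:
play_rows:
  motion:
    - [-0.001, 0.004, -0.006, 0, 0]
    - [-0.002, 0.008, -0.014, 0, 0]
    - [-0.002, 0.012, -0.022, 0, 0]
    - [-0.002, 0.013, -0.026, 0, 0]
    - [-0.002, 0.013, -0.027, 0, 0]
    - [-0.002, 0.013, -0.027, 0, 0]
    - [-0.002, 0.013, -0.027, 0, 0]
    - [-0.002, 0.013, -0.027, 0, 0]

```text
time_s: 8.9
ee_pos: [543.2, 191.4, 224.3]
ee_rot: [96.0, 90.0, 13.4]
force: [0.1, 0.3, -1.5]
gripper_width: 15.7
```

```bash
python3 - <<'E'
from h import *
p=grab_frame("wrist");P,R,st=tool();p=grab_frame("wrist");print(P,np.degrees(np.arctan2(R[1,1],R[0,1])),st["time_s"],st["force"])
cv2.imwrite("pics/z7.png",cv2.resize(p["img"][160:230,250:320],None,fx=8,fy=8,interpolation=cv2.INTER_CUBIC))
t=wproj(p,P+np.array([[0,0,-82.9]]),P,R)[0];print(t,(t-[250,160]+.5)*8-.5)
b=wproj(p,[541.9,206.7,134],P,R)[0];print(b,(b-[250,160]+.5)*8-.5)
E
```

```text
[543.17088372 191.33876677 224.361477  ] 7.385573958970818 8.95 [-1.20696631 -0.68279675 -1.62856653]
[281.02623743 214.76507862] [251.70989942 441.62062899]
[281.84994758 194.79704966] [258.29958062 281.87639726]
```

View pics/z7.png

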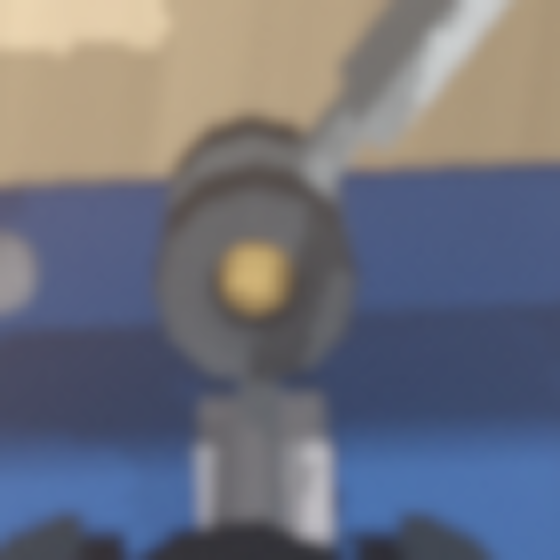

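Emit:
play_rows:
  motion:
    - [0, 0.002, 0, 0, 0]
    - [-0.0005, 0.006, 0, 0, 0]
    - [-0.001, 0.01, 0, 0, 0]
    - [-0.0015, 0.013, -0.001, 0, 0]
    - [-0.0015, 0.015, -0.002, 0, 0]
    - [-0.0015, 0.0152, -0.004, 0, 0]
    - [-0.0015, 0.0152, -0.004, 0, 0]
    - [-0.0015, 0.0152, -0.004, 0, 0]

```text
time_s: 9.67
ee_pos: [541.3, 206.5, 219.7]
ee_rot: [-63.9, 90.0, -146.5]
force: [-0.5, 1.8, -1.6]
gripper_width: 15.6
```

```bash
python3 - <<'E'
from h import *
p=grab_frame("wrist");P,R,st=tool();p=grab_frame("wrist");s=grab_frame("scene");print(P,np.degrees(np.arctan2(R[1,1],R[0,1])),st["time_s"],st["force"])
a=cv2.resize(p["img"][160:230,250:320],None,fx=8,fy=8,interpolation=cv2.INTER_CUBIC)
cv2.imwrite("pics/z8.png",a)
cv2.imwrite("pics/s8.png",cv2.resize(s["img"][130:210,320:400],None,fx=7,fy=7,interpolation=cv2.INTER_CUBIC))
E
```

```text
[541.37029816 206.43836902 219.84594379] 7.389767548282075 9.7167 [ 0.3931357   0.48528044 -1.71992464]
```

View pics/z8.png

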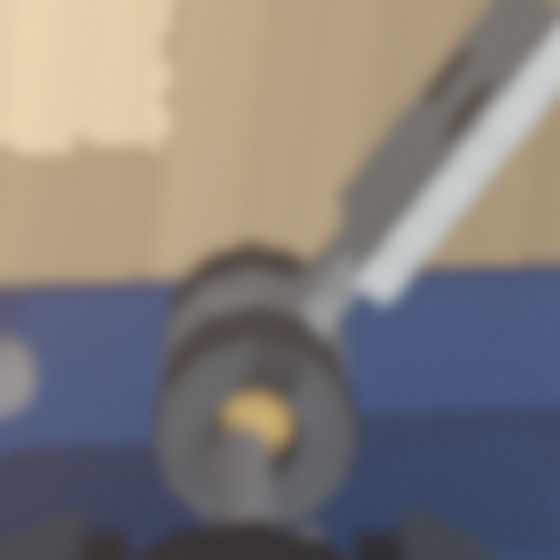

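View pics/s8.png

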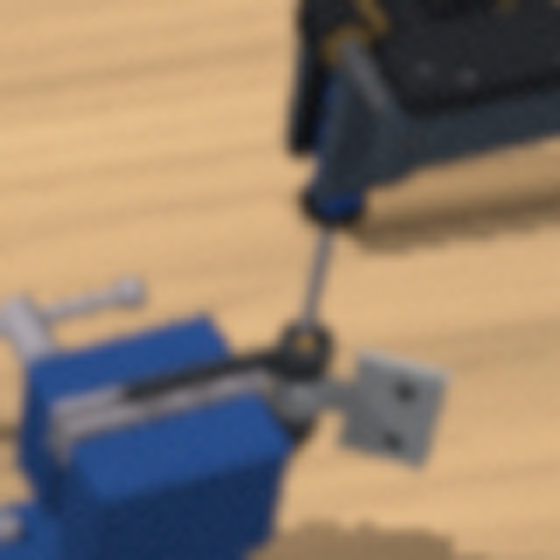

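```bash
python3 - <<'E'
from h import *
P,R,st=tool();s=grab_frame("scene");p=grab_frame("wrist");print(P)
f=lambda q:(q-[320,130]+.5)*7-.5
for n,X in (("tip",P+[0,0,-82.9]),("guard",P+[0,0,-18.9]),("guardtop",P+[0,0,-14.9]),("bore",[542,206.7,134]),("+y10",[542,216.7,134]),("+x10",[552,206.7,134]),("+z10",[542,206.7,144])): print(n,f(proj(s,X)[0]))
cv2.imwrite("pics/s9.png",cv2.resize(s["img"][160:190,350:380],None,fx=18,fy=18,interpolation=cv2.INTER_CUBIC))
cv2.imwrite("pics/z9.png",cv2.resize(p["img"][195:230,262:302],None,fx=18,fy=16,interpolation=cv2.INTER_CUBIC))
E
```

```text
[541.44135796 206.40676672 219.98491109]
tip [310.75340986 329.097015  ]
guard [337.21056078 206.84320548]
guardtop [338.94260313 198.83974451]
bore [310.71060709 335.70311532]
+y10 [336.37007625 332.48027407]
+x10 [318.3201069  354.97642177]
+z10 [314.6873856  317.37003094]
```

View pics/s9.png

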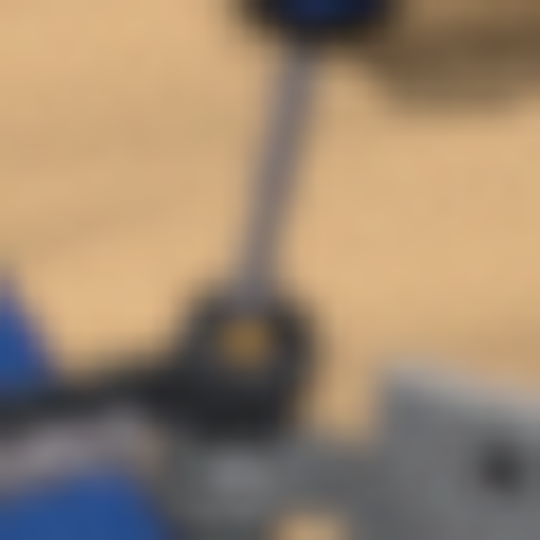

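View pics/z9.png

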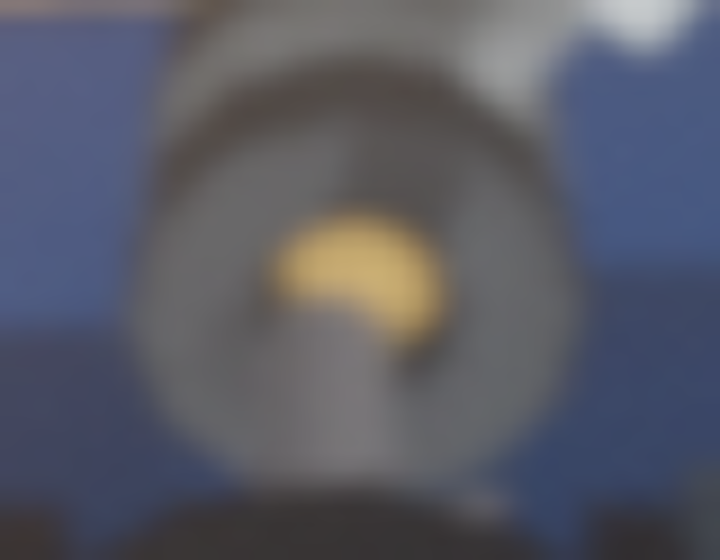

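Emit:
play_rows:
  motion:
    - [0.0005, 0.0005, 0, 0, 0]
    - [0.0012, 0.001, 0, 0, 0]
    - [0.0012, 0.001, -0.0005, 0, 0]
    - [0.0012, 0.001, -0.001, 0, 0]
    - [0.0012, 0.001, -0.0015, 0, 0]
    - [0.0012, 0.001, -0.002, 0, 0]
    - [0.0012, 0.001, -0.002, 0, 0]
    - [0.0012, 0.001, -0.002, 0, 0]

```text
time_s: 10.58
ee_pos: [542.6, 207.5, 217.9]
ee_rot: [-40.1, 90.0, -122.7]
force: [-0.0, 0.2, -1.3]
gripper_width: 16.0
```

```bash
cat > look.py <<'E'
from h import *
import sys
P,R,st=tool();s=grab_frame("scene");p=grab_frame("wrist");print(P,st["force"],st["time_s"],st["gripper_width"])
a=cv2.resize(s["img"][160:190,350:380],None,fx=16,fy=16,interpolation=cv2.INTER_CUBIC)
b=cv2.resize(p["img"][195:230,270:295],None,fx=16,fy=16,interpolation=cv2.INTER_CUBIC)[:480]
cv2.imwrite("pics/%s.png"%sys.argv[1],np.hstack([a,b])[:, :800])
E
python3 look.py c1
```

```text
[542.57577456 207.53189561 217.9359065 ] [-0.02678862  0.21866945 -1.27098968] 10.5833 15.974976546998128
```

View pics/c1.png

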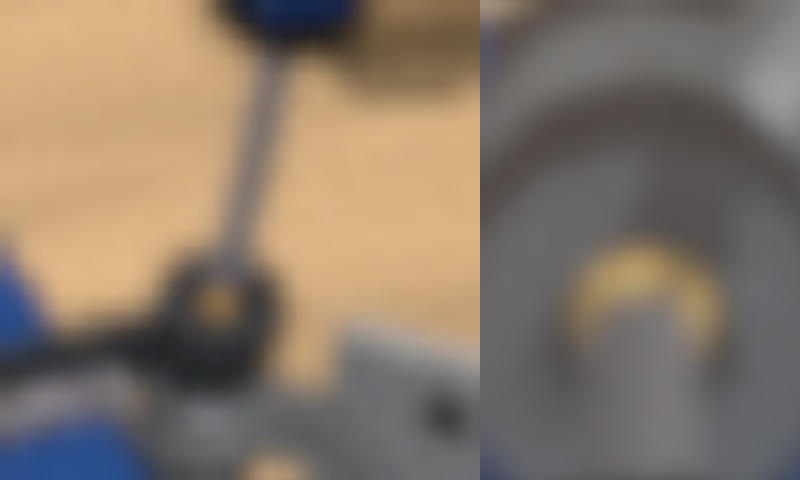

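Emit:
play_rows:
  motion:
    - [0, 0.0005, 0, 0, 0]
    - [0, 0.0005, -0.0003, 0, 0]
    - [0, 0.0005, -0.0006, 0, 0]
    - [0, 0.0005, -0.0009, 0, 0]
    - [0, 0.0005, -0.0012, 0, 0]
    - [0, 0.0005, -0.0014, 0, 0]
    - [0, 0.0005, -0.0016, 0, 0]
    - [0, 0.0005, -0.0018, 0, 0]

```text
time_s: 11.35
ee_pos: [542.6, 208.1, 216.1]
ee_rot: [119.0, 90.0, 36.4]
force: [0.1, 0.7, -2.2]
gripper_width: 15.7
```

No contact yet with the tip at an estimated 133.2. Continuing down gently.

Emit:
play_rows:
  motion:
    - [0, 0, -0.0003, 0, 0]
    - [0, 0, -0.0005, 0, 0]
    - [0, 0, -0.0008, 0, 0]
    - [0, 0, -0.001, 0, 0]
    - [0, 0, -0.0012, 0, 0]
    - [0, 0, -0.0014, 0, 0]
    - [0, 0, -0.0016, 0, 0]
    - [0, 0, -0.0018, 0, 0]

```text
time_s: 12.02
ee_pos: [542.6, 208.0, 214.4]
ee_rot: [102.1, 90.0, 19.5]
force: [-0.8, 0.0, -1.1]
gripper_width: 15.6
```

```bash
python3 look.py c2
```

```text
[542.59936004 208.04889577 214.36682556] [-0.80917379  0.01615347 -1.0868836 ] 12.0167 15.620774364290932
```

View pics/c2.png

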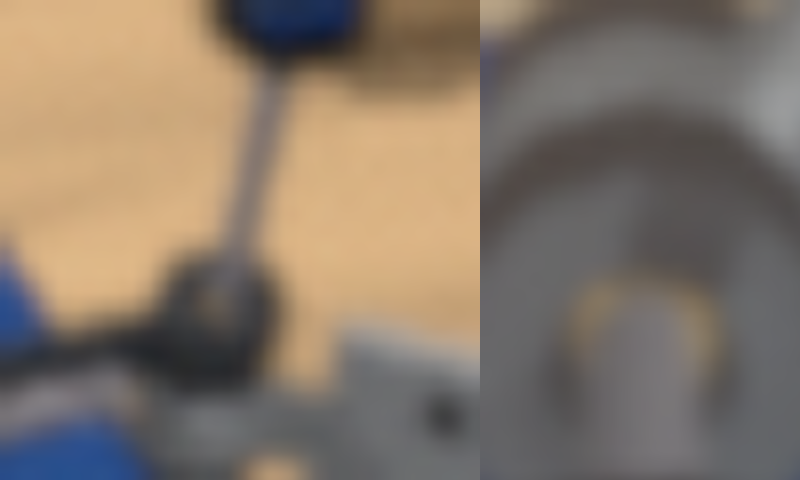

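Emit:
play_rows:
  motion:
    - [0, 0, -0.0003, 0, 0]
    - [0, 0, -0.0006, 0, 0]
    - [0, 0, -0.001, 0, 0]
    - [0, 0, -0.0014, 0, 0]
    - [0, 0, -0.0018, 0, 0]
    - [0, 0, -0.0022, 0, 0]
    - [0, 0, -0.0026, 0, 0]
    - [0, 0, -0.003, 0, 0]

```text
time_s: 12.78
ee_pos: [542.7, 208.1, 212.2]
ee_rot: [102.1, 89.9, 19.5]
force: [-1.2, -0.5, 5.2]
gripper_width: 15.9
```

Emit:
play_rows:
  motion:
    - [0, 0, -0.0002, 0, 0]
    - [0, 0, -0.0004, 0, 0]
    - [0, 0, -0.0006, 0, 0]
    - [0, 0, -0.0008, 0, 0]
    - [0, 0, -0.001, 0, 0]
    - [0, 0, -0.001, 0, 0]
    - [0, 0, -0.001, 0, 0]
    - [0, 0, -0.001, 0, 0]

```text
time_s: 13.45
ee_pos: [542.7, 208.1, 212.0]
ee_rot: [102.6, 89.9, 20.0]
force: [-1.9, -0.3, 7.8]
gripper_width: 15.7
```

Emit:
play_rows:
  motion:
    - [0, 0, -0.0002, 0, 0]
    - [0, 0, -0.0003, 0, 0]
    - [0, 0, -0.0005, 0, 0]
    - [0, 0, -0.0006, 0, 0]
    - [0, 0, -0.0008, 0, 0]
    - [0, 0, -0.001, 0, 0]
    - [0, 0, -0.001, 0, 0]
    - [0, 0, -0.001, 0, 0]

```text
time_s: 14.12
ee_pos: [542.7, 208.1, 211.1]
ee_rot: [103.5, 89.9, 20.9]
force: [-1.9, -1.2, 8.6]
gripper_width: 16.0
```

```bash
python3 look.py c3
```

```text
[542.73087521 208.10935204 211.08235209] [-1.8618926  -1.23267029  8.61027525] 14.1167 15.954983364206504
```

View pics/c3.png

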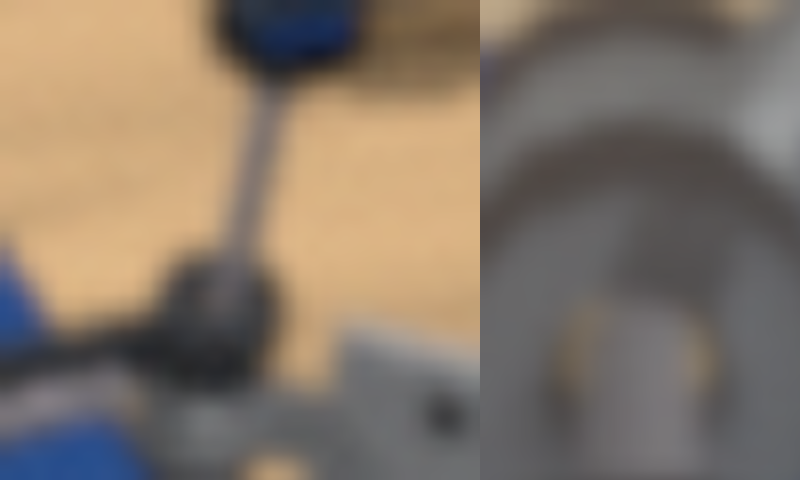

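Emit:
play_rows:
  motion:
    - [-0.0003, -0.0004, -0.0003, 0, 0]
    - [-0.0003, -0.0004, -0.0007, 0, 0]
    - [-0.0003, -0.0004, -0.0011, 0, 0]
    - [-0.0003, -0.0004, -0.0015, 0, 0]
    - [-0.0003, -0.0004, -0.0019, 0, 0]
    - [-0.0003, -0.0004, -0.0023, 0, 0]
    - [-0.0003, -0.0004, -0.0027, 0, 0]
    - [-0.0003, -0.0004, -0.0031, 0, 0]

```text
time_s: 14.88
ee_pos: [542.7, 208.0, 208.3]
ee_rot: [111.1, 89.8, 28.5]
force: [-1.3, -0.5, 9.1]
gripper_width: 15.7
```

Force is steady at about 10.6 N and the tip advanced 2.8 mm, so the pin is sliding.

Emit:
play_rows:
  motion:
    - [-0.0003, 0, -0.0005, 0, 0]
    - [-0.0003, 0, -0.0011, 0, 0]
    - [-0.0003, 0, -0.0017, 0, 0]
    - [-0.0003, 0, -0.0023, 0, 0]
    - [-0.0003, 0, -0.003, 0, 0]
    - [-0.0003, 0, -0.0037, 0, 0]
    - [-0.0003, 0, -0.0044, 0, 0]
    - [-0.0003, 0, -0.0051, 0, 0]

```text
time_s: 15.55
ee_pos: [542.6, 208.0, 203.4]
ee_rot: [106.2, 89.8, 23.6]
force: [-1.3, -0.7, 10.7]
gripper_width: 15.7
```

Emit:
play_rows:
  motion:
    - [0, 0, -0.0007, 0, 0]
    - [0, 0, -0.0014, 0, 0]
    - [0, 0, -0.0021, 0, 0]
    - [0, 0, -0.0028, 0, 0]
    - [0, 0, -0.0035, 0, 0]
    - [0, 0, -0.0042, 0, 0]
    - [0, 0, -0.0049, 0, 0]
    - [0, 0, -0.0056, 0, 0]

```text
time_s: 16.22
ee_pos: [542.6, 208.0, 197.8]
ee_rot: [106.4, 89.8, 23.8]
force: [-2.3, -0.5, 8.8]
gripper_width: 15.4
```

```bash
cat > look2.py <<'E'
from h import *
import sys
P,R,st=tool();s=grab_frame("scene");p=grab_frame("wrist");print(P,st["force"],st["time_s"],st["gripper_width"])
a=cv2.resize(s["img"][140:200,335:385],None,fx=8,fy=8,interpolation=cv2.INTER_CUBIC)
b=cv2.resize(p["img"][160:280,240:320],None,fx=4,fy=4,interpolation=cv2.INTER_CUBIC)
cv2.imwrite("pics/%s.png"%sys.argv[1],np.hstack([a,b])[:, :800])
E
python3 look2.py c4
```

```text
[542.59906106 208.0015981  197.77061399] [-2.28869974 -0.54649384  8.81652167] 16.2167 15.373223657778574
```

View pics/c4.png

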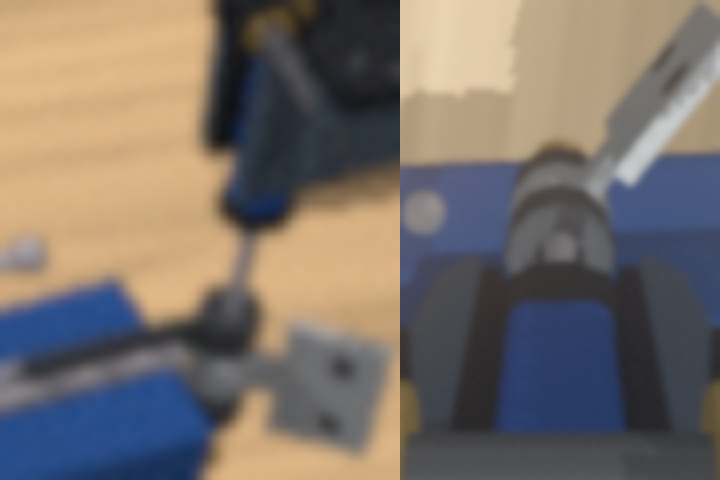

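The shank is visibly in the bore, and the brass pin head is emerging below. Continuing.

Emit:
play_rows:
  motion:
    - [-0.0003, 0, -0.0008, 0, 0]
    - [-0.0003, 0, -0.0016, 0, 0]
    - [-0.0003, 0, -0.0024, 0, 0]
    - [-0.0003, 0, -0.0032, 0, 0]
    - [-0.0003, 0, -0.004, 0, 0]
    - [-0.0003, 0, -0.0048, 0, 0]
    - [-0.0003, 0, -0.0056, 0, 0]
    - [-0.0003, 0, -0.0064, 0, 0]

```text
time_s: 16.98
ee_pos: [542.5, 208.0, 191.5]
ee_rot: [104.1, 89.8, 21.5]
force: [-2.4, 0.6, 9.6]
gripper_width: 15.7
```

Emit:
play_rows:
  motion:
    - [0, 0, -0.0008, 0, 0]
    - [0, 0, -0.0016, 0, 0]
    - [0, 0, -0.0024, 0, 0]
    - [0, 0, -0.0032, 0, 0]
    - [0, 0, -0.004, 0, 0]
    - [0, 0, -0.0048, 0, 0]
    - [0, 0, -0.0056, 0, 0]
    - [0, 0, -0.0064, 0, 0]

```text
time_s: 17.65
ee_pos: [542.5, 208.0, 185.0]
ee_rot: [104.1, 89.8, 21.5]
force: [-1.8, -0.5, 10.7]
gripper_width: 15.9
```

Emit:
play_rows:
  motion:
    - [0, 0, -0.0008, 0, 0]
    - [0, 0, -0.0016, 0, 0]
    - [0, 0, -0.0024, 0, 0]
    - [0, 0, -0.0032, 0, 0]
    - [0, 0, -0.004, 0, 0]
    - [0, 0, -0.0048, 0, 0]
    - [0, 0, -0.0056, 0, 0]
    - [0, 0, -0.0064, 0, 0]

```text
time_s: 18.32
ee_pos: [542.5, 208.0, 178.6]
ee_rot: [103.7, 89.8, 21.1]
force: [-1.8, 0.1, 10.2]
gripper_width: 15.9
```

Emit:
play_rows:
  motion:
    - [0, 0, -0.0007, 0, 0]
    - [0, 0, -0.0014, 0, 0]
    - [0, 0, -0.0021, 0, 0]
    - [0, 0, -0.0028, 0, 0]
    - [0, 0, -0.0035, 0, 0]
    - [0, 0, -0.0042, 0, 0]
    - [0, 0, -0.0049, 0, 0]
    - [0, 0, -0.0056, 0, 0]

```text
time_s: 18.98
ee_pos: [542.5, 208.0, 173.0]
ee_rot: [103.7, 89.8, 21.1]
force: [-1.2, -0.5, 9.6]
gripper_width: 15.5
```

```bash
python3 look2.py c5
```

```text
[542.53362513 208.01310614 172.95558115] [-1.22318002 -0.50065785  9.57149809] 18.9833 15.48941084298413
```

View pics/c5.png

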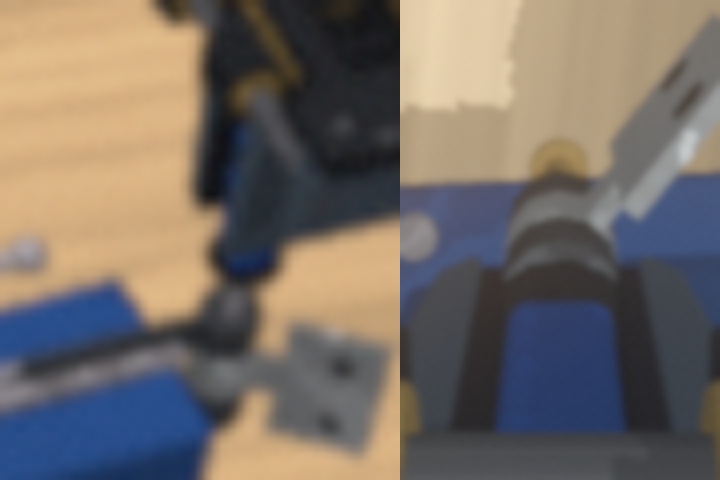

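The brass pin head protrudes well below. The tip is about 90 mm high, so the pin is about 44 mm down. Withdrawing straight up.

Emit:
play_rows:
  motion:
    - [0, 0, 0.001, 0, 0]
    - [0, 0, 0.004, 0, 0]
    - [0, 0, 0.01, 0, 0]
    - [0, 0, 0.018, 0, 0]
    - [0, 0, 0.026, 0, 0]
    - [0, 0, 0.034, 0, 0]
    - [0, 0, 0.042, 0, 0]
    - [0, 0, 0.05, 0, 0]

```text
time_s: 19.75
ee_pos: [541.7, 207.7, 221.8]
ee_rot: [100.7, 90.0, 18.1]
force: [-0.5, -0.5, -0.6]
gripper_width: 16.0
```

Emit:
play_rows:
  motion:
    - [0, 0, 0.008, 0, 0]
    - [0, 0, 0.016, 0, 0]
    - [0, 0, 0.024, 0, 0]
    - [0, 0, 0.03, 0, 0]
    - [0, 0, 0.034, 0, 0]
    - [0, 0, 0.036, 0, 0]
    - [0, 0, 0.036, 0, 0]
    - [0, 0, 0.036, 0, 0]

```text
time_s: 20.42
ee_pos: [541.5, 207.6, 256.5]
ee_rot: [-73.9, 90.0, -156.6]
force: [0.3, 0.7, -3.3]
gripper_width: 15.9
```

```bash
python3 look2.py c6; python3 - <<'E'
from h import *
P,R,st=tool();p=grab_frame("wrist");cv2.imwrite("pics/w6.png",cv2.resize(p["img"][140:240,225:355],None,fx=6,fy=6,interpolation=cv2.INTER_CUBIC))
t=wproj(p,P+np.array([[0,0,-82.9]]),P,R)[0];print(t,(t-[225,140])*6,P,np.degrees(np.arctan2(R[1,1],R[0,1])),R[:,0])
E
```

```text
[541.54326218 207.56965888 256.48407929] [ 0.26006028  0.73077542 -3.3198519 ] 20.4167 15.888003038877656
[281.21107174 214.73371018] [337.26643043 448.40226107] [541.45069166 207.5665038  256.25623882] 7.394234732503333 [-9.01011489e-04 -3.49908627e-04 -9.99999533e-01]
```

View pics/w6.png

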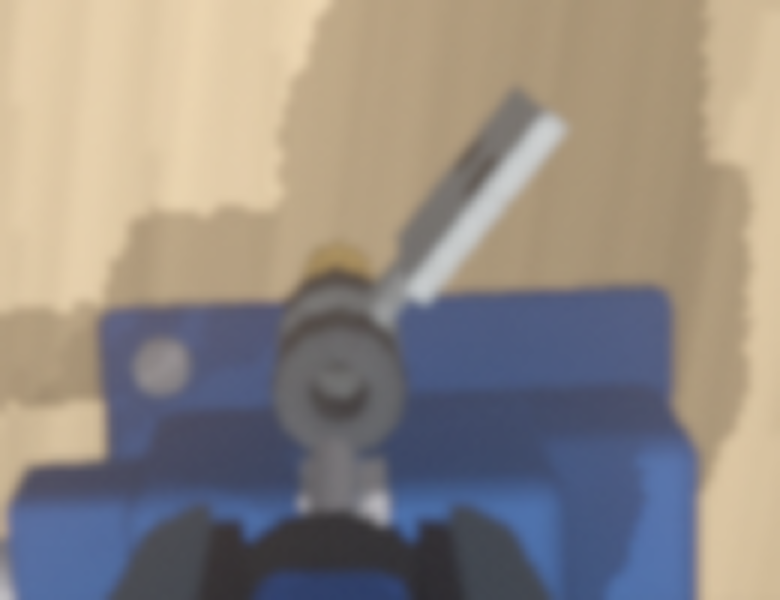

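The bore is now empty, with the pin head protruding far below at (337,260) in the zoom. Returning to the stand.

Emit:
play_rows:
  motion:
    - [0, -0.01, 0, 0, 0]
    - [0, -0.03, 0, -0.01, 0]
    - [0, -0.06, 0, -0.03, 0]
    - [0, -0.09, 0, -0.05, 0]
    - [0, -0.12, 0, -0.07, 0]
    - [0, -0.15, 0, -0.08, 0]
    - [0, -0.18, 0, -0.09, 0]
    - [0, -0.21, 0, -0.09, 0]

```text
time_s: 21.23
ee_pos: [541.1, -4.4, 256.7]
ee_rot: [-34.7, 90.0, -122.5]
force: [0.6, -0.3, -2.2]
gripper_width: 15.5
```

Emit:
play_rows:
  motion:
    - [0, -0.03, 0, 0, 0]
    - [0, -0.06, 0, 0, 0]
    - [0, -0.09, 0, 0, 0]
    - [0, -0.12, 0, 0, 0]
    - [0, -0.15, 0, 0, 0]
    - [-0.001, -0.18, 0, 0, 0]
    - [-0.0015, -0.21, 0, 0, 0]
    - [-0.0015, -0.23, 0, 0, 0]

```text
time_s: 21.9
ee_pos: [539.2, -235.7, 256.5]
ee_rot: [-27.5, 89.9, -115.4]
force: [-0.2, 0.3, -1.8]
gripper_width: 15.5
```

Emit:
play_rows:
  motion:
    - [0, -0.004, 0, 0, 0]
    - [0, -0.0043, 0, 0, 0]
    - [0, -0.0043, -0.01, 0, 0]
    - [0, -0.0043, -0.03, 0, 0]
    - [0, -0.0043, -0.05, 0, 0]
    - [0, -0.0043, -0.07, 0, 0]
    - [0, -0.0043, -0.08, 0, 0]
    - [0, -0.0043, -0.08, 0, 0]

```text
time_s: 22.57
ee_pos: [538.5, -234.7, 173.8]
ee_rot: [-119.7, 89.6, 152.6]
force: [-0.8, -0.3, -1.6]
gripper_width: 15.7
```

```bash
cat > look3.py <<'E'
from h import *
import sys
P,R,st=tool();s=grab_frame("scene");p=grab_frame("wrist");print(P,st["force"],st["time_s"],st["gripper_width"],np.degrees(np.arctan2(R[1,1],R[0,1])),R[:,0])
a=cv2.resize(s["img"][175:235,165:220],None,fx=8,fy=8,interpolation=cv2.INTER_CUBIC)
b=cv2.resize(p["img"][170:250,245:315],None,fx=6,fy=6,interpolation=cv2.INTER_CUBIC)[:480,:360]
cv2.imwrite("pics/%s.png"%sys.argv[1],np.hstack([a,b])[:, :800])
E
python3 look3.py d1
```

```text
[ 538.53383464 -234.65525829  173.80978517] [-0.81926323 -0.34534127 -1.63614009] 22.5667 15.72502705561259 2.3250566650974593 [-0.00551771  0.00286126 -0.99998068]
```

View pics/d1.png

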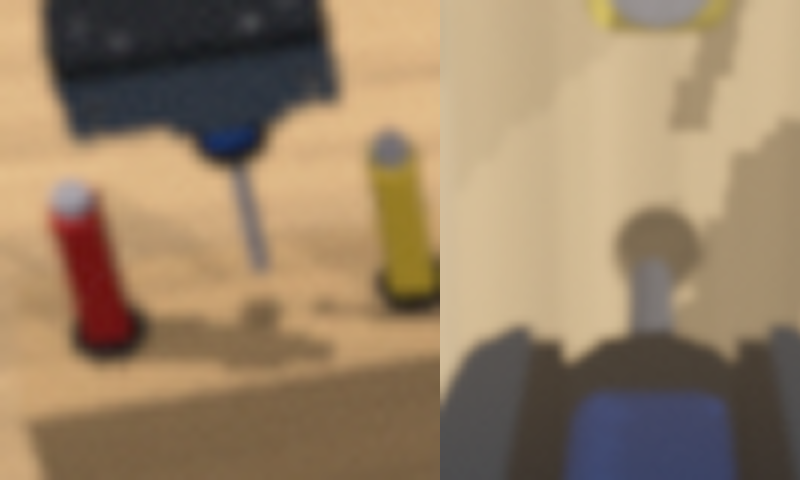

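Emit:
play_rows:
  motion:
    - [0, 0, 0, 0, 0]
    - [0, 0, 0, 0, 0]
    - [0, 0, 0, 0, 0]
    - [0, 0, 0, 0, 0]
    - [0, 0, -0.002, 0, 0]
    - [0, 0, -0.004, 0, 0]
    - [0, 0, -0.005, 0, 0]
    - [0, 0, -0.005, 0, 0]

```text
time_s: 23.33
ee_pos: [539.9, -236.6, 171.3]
ee_rot: [-120.1, 90.0, 152.1]
force: [-0.3, 0.5, -1.1]
gripper_width: 15.8
```

```bash
python3 look3.py d2
```

```text
[ 539.9410557  -236.58693498  171.31187483] [-0.30280755  0.50568973 -1.0810513 ] 23.3333 15.815029977735769 2.2291217820832867 [-7.09488118e-04  3.75562255e-04 -9.99999678e-01]
```

View pics/d2.png

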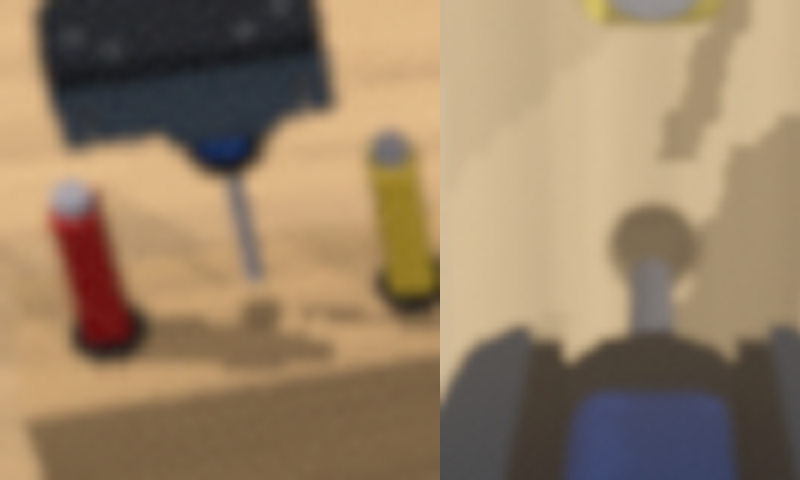

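Pose is back over the hole to within 0.1 mm of the grip pose. Lowering.

Emit:
play_rows:
  motion:
    - [0, 0, -0.006, 0, 0]
    - [0, 0, -0.013, 0, 0]
    - [0, 0, -0.02, 0, 0]
    - [0, 0, -0.03, 0, 0]
    - [0, 0, -0.04, 0, 0]
    - [0, 0, -0.05, 0, 0]
    - [0, 0, -0.058, 0, 0]
    - [0, 0, -0.06, 0, 0]

```text
time_s: 24.1
ee_pos: [539.1, -236.2, 109.6]
ee_rot: [-117.9, 89.8, 154.3]
force: [-0.9, 0.2, -1.7]
gripper_width: 15.7
```

Emit:
play_rows:
  motion:
    - [0, 0, -0.004, 0, 0]
    - [0, 0, -0.008, 0, 0]
    - [0, 0, -0.012, 0, 0]
    - [0, 0, -0.015, 0, 0]
    - [0, 0, -0.017, 0, 0]
    - [0, 0, -0.018, 0, 0]
    - [0, 0, -0.019, 0, 0]
    - [0, 0, -0.019, 0, 0]

```text
time_s: 24.77
ee_pos: [540.2, -236.7, 92.7]
ee_rot: [72.5, 90.0, -15.3]
force: [-0.7, 0.0, -0.8]
gripper_width: 15.8
```

Emit:
play_rows:
  motion:
    - [0, 0, -0.0003, 0, 0]
    - [0, 0, -0.0006, 0, 0]
    - [0, 0, -0.0009, 0, 0]
    - [0, 0, -0.0011, 0, 0]
    - [0, 0, -0.0011, 0, 0]
    - [0, 0, -0.0011, 0, 0]
    - [0, 0, -0.0011, 0, 0]
    - [0, 0, -0.0011, 0, 0]

```text
time_s: 25.43
ee_pos: [540.2, -236.7, 91.7]
ee_rot: [83.3, 90.0, -4.5]
force: [-0.1, 0.1, -1.9]
gripper_width: 15.6
```

```bash
python3 look3.py d3
```

```text
[ 540.21412538 -236.65632069   91.69216027] [-0.07928928  0.14624515 -1.91216462] 25.4333 15.605549752069603 2.2356390406054634 [ 1.22154893e-04 -9.61618140e-06 -9.99999992e-01]
```

View pics/d3.png

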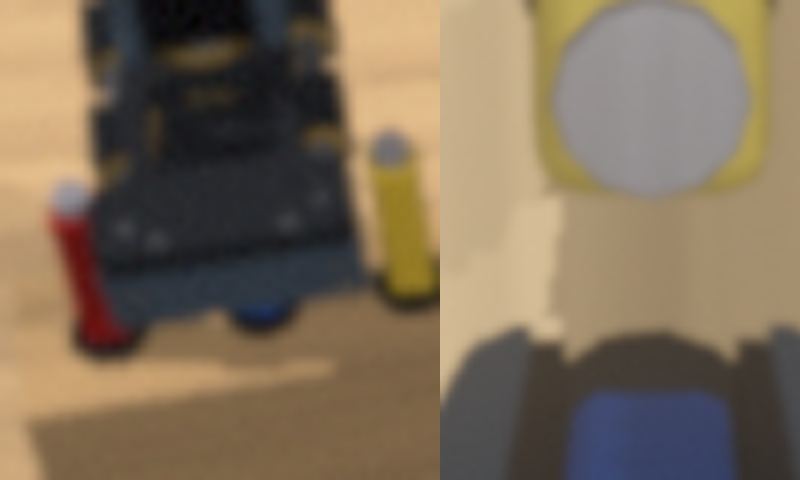

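Seated to within about 1 mm. Lowering a last 0.6 mm and opening.

Emit:
play_rows:
  motion:
    - [0, 0, -0.0003, 0, 0]
    - [0, 0, -0.0006, 0, 0]
    - [0, 0, -0.0006, 0, 0]
    - [0, 0, -0.0006, 0, 0]
    - [0, 0, -0.0006, 0, 0.3]
    - [0, 0, -0.0006, 0, 0.6]
    - [0, 0, -0.0006, 0, 1]
    - [0, 0, -0.0006, 0, 1]

```text
time_s: 26.2
ee_pos: [540.4, -236.7, 91.3]
ee_rot: [66.6, 90.0, -21.1]
force: [0.2, -0.0, -0.1]
gripper_width: 39.7
```

Emit:
play_rows:
  motion:
    - [0, 0, 0, 0, 1]
    - [0, 0, 0, 0, 1]
    - [0, 0, 0, 0, 1]
    - [0, 0, 0, 0, 1]
    - [0, 0, 0, 0, 1]
    - [0, 0, 0, 0, 1]
    - [0, 0, 0, 0, 1]
    - [0, 0, 0, 0, 1]

```text
time_s: 26.87
ee_pos: [540.2, -236.7, 91.1]
ee_rot: [77.2, 90.0, -10.6]
force: [0.7, -0.7, -0.1]
gripper_width: 90.3
```

```bash
python3 look3.py d4
```

```text
[ 540.23526812 -236.66706339   91.11073495] [ 0.65112852 -0.68130808 -0.07209294] 26.8667 90.32714257339919 2.2363873757191146 [ 1.67089848e-04 -3.12146350e-05 -9.99999986e-01]
```

View pics/d4.png

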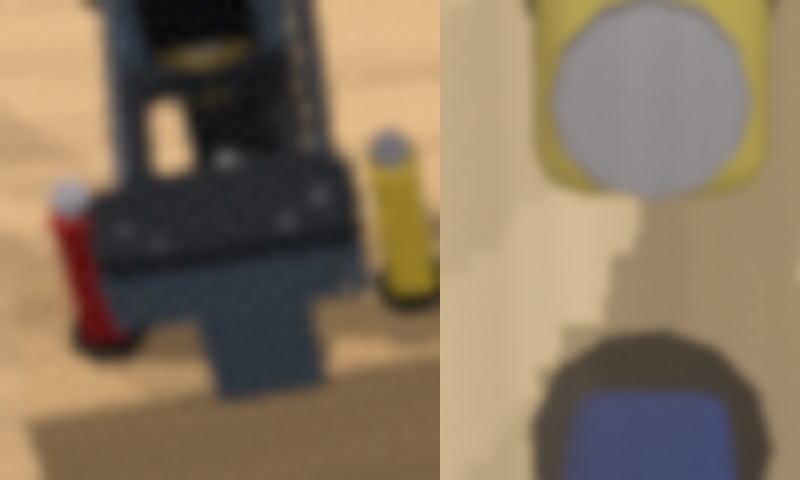

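Fingers are open and clear of the handle. Moving up and away for the final check.

Emit:
play_rows:
  motion:
    - [0, 0, 0.01, 0, 1]
    - [0, 0, 0.035, 0, 1]
    - [0, 0, 0.07, 0, 1]
    - [0, 0, 0.1, 0, 1]
    - [0, 0, 0.13, 0, 1]
    - [0, 0, 0.15, 0, 1]
    - [0, 0, 0.16, 0, 1]
    - [0, 0, 0.16, 0, 1]

```text
time_s: 27.63
ee_pos: [541.3, -237.1, 254.2]
ee_rot: [63.6, 89.7, -24.1]
force: [0.2, -0.1, 1.2]
gripper_width: 91.0
```

Emit:
play_rows:
  motion:
    - [-0.01, 0, 0, 0, 1]
    - [-0.035, 0, 0, 0, 1]
    - [-0.06, 0, 0, 0, 1]
    - [-0.09, 0, 0, 0, 1]
    - [-0.11, 0, 0, 0, 1]
    - [-0.12, 0, 0, 0, 1]
    - [-0.12, 0, 0, 0, 1]
    - [-0.12, 0, 0, 0, 1]

```text
time_s: 28.3
ee_pos: [420.1, -236.6, 250.4]
ee_rot: [-159.4, 90.0, 112.8]
force: [1.1, 0.3, 0.4]
gripper_width: 91.6
```

```bash
python3 - <<'E'
from h import *
s=grab_frame("scene");t=grab_frame("top")
a=cv2.resize(s["img"][170:250,150:250],None,fx=4,fy=4,interpolation=cv2.INTER_CUBIC)[:300]
b=cv2.resize(s["img"][160:240,300:400],None,fx=4,fy=4,interpolation=cv2.INTER_CUBIC)[:300]
cv2.imwrite("pics/e1.png",np.vstack([np.hstack([a,b])]));cv2.imwrite("pics/e2.png",s["img"])
st=sensors.state();print(st["time_s"],st["ee_pos"],st["force"])
E
```

```text
28.4 [ 421.0795752  -236.74197048  250.60232606] [ 0.30839736  0.48191631 -0.16997193]
```

View pics/e1.png

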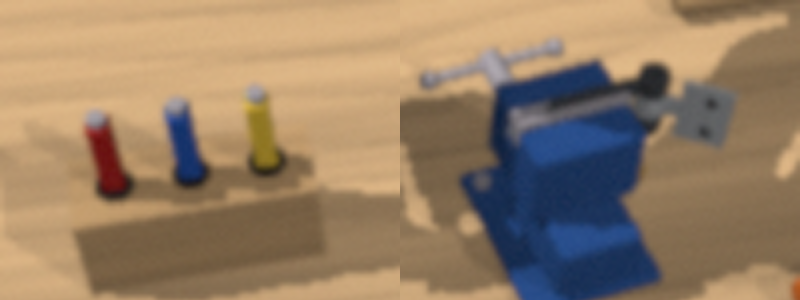

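View pics/e2.png

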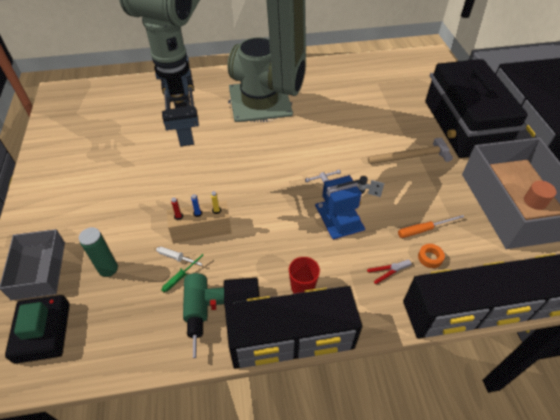

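The blue punch's cap is back at exactly its starting pixel, (177,106) in the zoom, upright with its guard on the stand. The bore is dark and the listed things have not moved. Handing in.

```bash
python3 -c "
from workcell import job_done; print(job_done())"
```

```text
the job is handed in; nothing more can be done
None
```

I drove the pin to about 44 mm, put the blue punch back in the stand's middle hole and handed the job in at about 28.4 s of the 72 s. No verdict is reported, so these are my own checks.

- **Finding the bore:** I located it with the wrist camera. The tip went in without touching the barrel top and met the pin about 5 mm down.
- **Pressing:** The push stayed at about 9–13 N in every reading, against the 30 N limit. Readings come only at the end of each move.
- **Depth:** The 44 mm comes from the tip height of about 90 mm, not a direct reading. Afterwards the bore looked empty and the brass head stood well out below the barrel.
- **Putting back:** The punch stands upright with its guard on the stand, its cap at the same pixel as at the start. The fingers are open and the arm is clear.
- **Other things:** The listed things look unmoved in the last scene picture.

**What disagreed:**
- The scene camera's bore position was about 5 mm off the top camera's in x. I relied on the wrist view and the feel of contact instead.
- The white and green look-alikes looked upright in the first pictures and were lying on the table in later ones. I never commanded the arm near them, and they are not on the list of things to leave in place.

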